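# Latch a derailleur in its bench jig, wind the cage to its stop and hold it

## Robot

A 7-joint arm with a two-finger parallel gripper is mounted at the origin on a cart in front of the work surface, level with it; the furniture and walls round the work are solid. World frame = base frame: x ahead of the robot, y to its left, z up, the work surface at z = 0. Lengths are in m, angles in rad, forces in N, time in s.
With the tool pointing down it reaches from about 0.4 to 0.85 m from the base axis. Payload 10.4 kg.
Tool frame: the origin (TCP) lies midway between the tips of the shut fingers; the grasp point (between the pads) lies env.tcp_to_grasp behind it (env.tcp_to_grasp is the distance from the TCP to the grasp point, in m); z points along the fingers, y is the line along which they close (so a half turn about z gives the same grasp; the last joint's range is limited). The gripper opens to 87 mm and grips with 3 to 60 N. Pads are 19 mm wide; open, the fingers measure 117 mm over their backs; the gripper's body (75 mm by 190 mm) begins 51 mm behind the grasp point.
Start: joints at [1.18, 0.332, -0.065, 1.46, 0.022, 1.35, -0.088], TCP at [0.225, -0.583, 0.223] pointing down, gripper open.
Joint ranges: [-2.6, 2.6], [-0.5, 2.12], [-1.47, 1.34], [0.16, 2.42], [-1.27, 4.41], [0.06, 2.06], [-2.6, 2.6]. Speed limits (rad/s): [2.22, 2.22, 2.79, 2.79, 3.14, 3.14, 3.14].

## Interface

Orientations are given as [roll, pitch, yaw] about the fixed x, y, z axes, in that order (R = Rz(yaw) Ry(pitch) Rx(roll)).
In Python, from cell import env gives the robot as it stands.
- The arm moves only by the tool carry_out, never from a script. Its argument "rows" is a list of rows, each an object of numbers: "tx", "ty", "tz": the shift along the world's x, y, z in mm; "wx", "wy", "wz": the turn, a rotation vector about the world's x, y, z in rad; "hand": the finger opening in mm, from 0 to 87. In form: [{"tx": .., "ty": .., "tz": .., "wx": .., "wy": .., "wz": .., "hand": ..}, ...]. A call has 1 to 10 rows; each row shifts and turns the commanded pose from where the row before left it; what a row does not reach is not made up. A row lasts 1/12 s, in which the tool goes at most 41.7 mm and 7.16 degrees, less where a joint would pass 70% of its speed; a pose out of reach is approached as far as the arm can. A call is refused whole if a number of a shift passes 41.7 or a number of a turn 0.125, either way. A call with a gripper value outside its range is refused whole. The fingers move at their own pace and stop on an object; "force" is the grip in N (left out, the last holds). Time passes only in rows, so rows that do not move let the fingers close. It gives the time, the measured TCP pose, the force, the opening and the grip force at its end, in the units of the state.
- env.state(): the state, without advancing time (a new reading comes with each control period).
- env.get_image(name): name is "side" or "top"; returns the picture (384x512x3 uint8, blue, green, red); there is no depth.
- env.camera_params(name): a dict with "camera_matrix" (3x3 intrinsics, pixels), "k1" (the pictures are not rectified: a ray, as slopes to the right and down, at radius r is drawn at 1 + k1 r^2 times it, then the intrinsics apply), "R" (3x3) and "t" (3): a world point X has camera coordinates R X + t. Camera axes: x right, y down, z forward; pixel columns grow to the right and rows downward; lengths in m; the calibration is good to about 2 mm. A picture is of the moment at which its call begins. camera_params takes no time and is no camera call.
- env.sign_off(): hands the job in; it is judged then, once.
The state is a dict: "time_s": time; "joint_positions": joint angles; "qd": joint speeds; "joint_torque": joint torques, N m; "ee_pos": TCP position; "orientation": TCP orientation; "contact_force": force on the tool from outside, world axes, zero at the start; "ft_torque": the same for the moment, N m; "grip_width": opening from 0.0 (shut) to 1.0 (fully open); "grasp_force": force on a finger pad.
Only numpy, scipy, OpenCV 4.12 (cv2) and the standard library are available. Lean on these libraries where they do the work, as an engineer would, in place of code of your own. Each camera call takes 0.05 s, during which the arm holds its last target. There are 200 camera calls.

## Task

I need the bicycle derailleur on the bench jig wound up so that I can slip its locking pin in. First swing the hinged slotted latch over until it lies home over the stud, so that the derailleur body cannot swing round on its hanger bolt; then turn the cage arm forward (anticlockwise seen from above) against its spring as far as its stop and finish while holding it there - do not let go. Leave the tools lying around the jig where they are.

Things in the scene. Friction and masses are not known exactly. Their poses are not given: they have to be found in the camera images.
- jig: bench jig, fixed: plywood board 165 x 195 x 15 mm (its x -105 to 60, y -60 to 135 mm) on which the derailleur lies on its side. Origin: on the vertical hanger bolt axis, at bench height; z up; y points from the hanger bolt to the latch's hinge, -x from the hanger bolt to the cage pivot. Yaw varies up to 0.5 rad either way. Fixed parts reach 61 mm up
- latch_hinge (a point): centre of the latch's hinge pin, at (0, 105, 51.5) mm of the jig; the pin runs along the jig's x, between two lugs that measure 40 mm over their outsides
- latch_tip (a point): middle of the cross bar near the latch's free end, 74.5 mm from the hinge pin. Latch: plain steel strap 26 mm wide, 5 thick, 83 long, with a slot 11 mm wide for the stud 60 mm from the pin and an upturned lip, 16 mm, at its end. Shut, it lies level toward the jig's -y, 49 to 54 mm above the bench; open, it leans back just past upright, toward the jig's +y
- latch (a joint): angle of the latch in rad: 0 = lying home, level, stud through its slot; 1.57 = upright; 2.0 = leaning back at its limit. Starts at 1.7 to 1.95. The hinge is a little stiff: the 0.07 kg strap stays where it is left near upright, but pushed over below about 1.1 rad it falls shut by itself. Nothing locks it; its weight keeps it down
- stud (a point): middle of the upright steel stud (8 mm thick, its top 67 mm above the bench) on the ear of the derailleur body, 45 mm from the hanger bolt; the latch's catch
- derailleur (a joint): swing of the derailleur body about the hanger bolt in rad, anticlockwise from above; 0 = home, kept there by a weak spring (0.04 N m); at most 0.45. With the latch home it gives 0.03 to 0.1, as the stud meets the side of the slot; unlatched, a push on the cage just drags the whole body round, and the stud away from under the latch
- cage_pivot (a point): point on the vertical axis about which the cage arm turns, at cage mid-height, 65.5 mm above the bench, at (-70, 0) mm of the jig
- cage_grip (a point): middle of the cage arm's straight neck between its two jockey wheels, 46 mm from the cage pivot, 65.5 mm above the bench. The neck is 22.5 mm wide, 18 mm high, and free from 26 to 66 mm from the pivot; under it 40 mm of air to the board, or 55 mm to the bench beyond the board's edge. The arm points from cage_pivot to here
- cage_wheel (a point): centre of the outer jockey wheel, 88 mm from the cage pivot, 65.5 mm above the bench; wheel 39 mm across
- cage (a joint): angle of the cage arm relative to the derailleur body in rad, anticlockwise from above: 0 = at rest, pointing 185 degrees from the jig's x (about -x); 1.2 = wound fully forward, at its fixed stop. Spring torque 0.26 N m at rest, 0.53 N m at the stop (11.5 N at the middle of the neck); let go, it flies back to 0
- screw_tin: bystander: round open tin of brass screws, 86 mm across and 28 mm high, loose on the bench left of the jig; origin at the centre of its underside
- screwdriver: bystander: cross-head screwdriver with an orange handle, 191 mm long and 29 mm thick, loose on the bench right of the jig; origin under the middle of its length
- eraser: bystander: white eraser in a blue card sleeve, 22 x 52 x 12 mm, loose on the bench right of the jig, toward the mitre saw; origin at the centre of its underside

How it is judged:
On the way, in this order (a step that is already met when the one before it is completed fails the run):
1. the latch lies home over the stud, before the cage is wound (value of joint latch below 0.08 rad and value of joint derailleur below 0.15 rad and value of joint cage below 0.4 rad), for 0.2 s.
2. the cage arm is wound forward to its stop (value of joint cage above 1.12 rad), for 0.2 s.
At the end, for the whole second after the job is handed in: through the last second the fingers hold the cage arm (over 3 N) within 0.08 rad of its stop at 1.2 rad; the latch is home over the stud (within 0.08 rad) and so the derailleur body nearly home (within 0.15 rad); tin, screwdriver and eraser lie within 30 mm of their starts (value of joint cage above 1.12 rad and contact force between the fingers and cage above 3 N and value of joint latch below 0.08 rad and value of joint derailleur below 0.15 rad and distance of each of screw_tin, screwdriver, eraser from where it was at the start of the episode below 0.03 m); the arm keeps its last pose, push and grip.
It fails at once if a bystander is knocked away (distance of any of screw_tin, screwdriver, eraser from where it was at the start of the episode above 0.04 m).
It also fails if it takes over 54 s, if anything falls off the work surface, if the arm or the gripper's body presses on something with over 40 N, if the wrist force passes 120 N, or if a joint passes its speed limit or range.

## Working session

There is one attempt and no reset: what is moved stays moved. The work goes in short steps, Python scripts to look and compute and a tool call to move; the robot and the scene stay as the last step left them, time stands still between calls to the robot, and variables do not carry over. Pictures are saved under pics/ and viewed, at most 10 in all, crops included, and the job is handed in when it is done.

Besides the shell and the picture viewer there is one more tool, called after ">>>" as name([rows], argument=value, ...), one row to a line, values as JSON. carry_out: Moves the arm, as the interface text tells. Its arguments: {"type":"object","properties":{"rows":{"type":"array","items":{"type":"object","properties":{"tx":{"type":"number"},"ty":{"type":"number"},"tz":{"type":"number"},"wx":{"type":"number"},"wy":{"type":"number"},"wz":{"type":"number"},"hand":{"type":"number"}}}},"force":{"type":"number"}},"required":["rows"]}

```bash
mkdir -p pics; ls; python3 - <<'E'
from cell import env
import cv2
s=env.state();print(s, env.tcp_to_grasp)
for n in("top","side"):
    cv2.imwrite(f"pics/{n}0.png",cv2.resize(env.get_image(n),(800,600),interpolation=cv2.INTER_CUBIC))
    print(n,env.camera_params(n))
E
```

```text
pics
{'time_s': 0.0, 'joint_positions': array([ 1.18042542,  0.33287358, -0.06471094,  1.46094604,  0.0216183 ,
        1.3499092 , -0.08848147]), 'qd': array([ 0.00105806,  0.00037099, -0.00044014, -0.00036146, -0.00065655,
        0.00273332, -0.00022642]), 'joint_torque': array([-1.34757254e-03, -6.23265481e+01,  2.39233766e-02, -3.89903283e+01,
       -6.13787281e-02,  3.97756754e-02,  1.17194736e-04]), 'ee_pos': array([ 0.22456292, -0.58284189,  0.22175066]), 'orientation': array([-3.14015509e+00,  8.17019786e-05,  3.67824948e-01]), 'contact_force': array([ 0.56132775, -0.42625598,  0.14946061]), 'ft_torque': array([ 0.0283225 ,  0.02303562, -0.05173099]), 'grasp_force': 0.0, 'grip_width': 0.9936057958269158} 0.0187
top {'camera_matrix': array([[499.48797837,   0.        , 249.27418866],
       [  0.        , 499.48797837, 185.82393789],
       [  0.        ,   0.        ,   1.        ]]), 'k1': -0.1634519824031289, 'R': array([[-0.01585971, -0.99974983, -0.01577192],
       [-0.98895872,  0.01800904, -0.14709294],
       [ 0.14734018,  0.01326493, -0.98899692]]), 't': array([0.02841203, 0.56254191, 1.64320926])}
side {'camera_matrix': array([[457.25023722,   0.        , 251.92097167],
       [  0.        , 457.25023722, 190.56397141],
       [  0.        ,   0.        ,   1.        ]]), 'k1': -0.10256650028591184, 'R': array([[ 0.99602747, -0.08804382, -0.01332559],
       [-0.05978235, -0.5502555 , -0.8328535 ],
       [ 0.06599512,  0.8303416 , -0.55333306]]), 't': array([-0.57878488,  0.10224811,  1.40797263])}
```

View pics/top0.png

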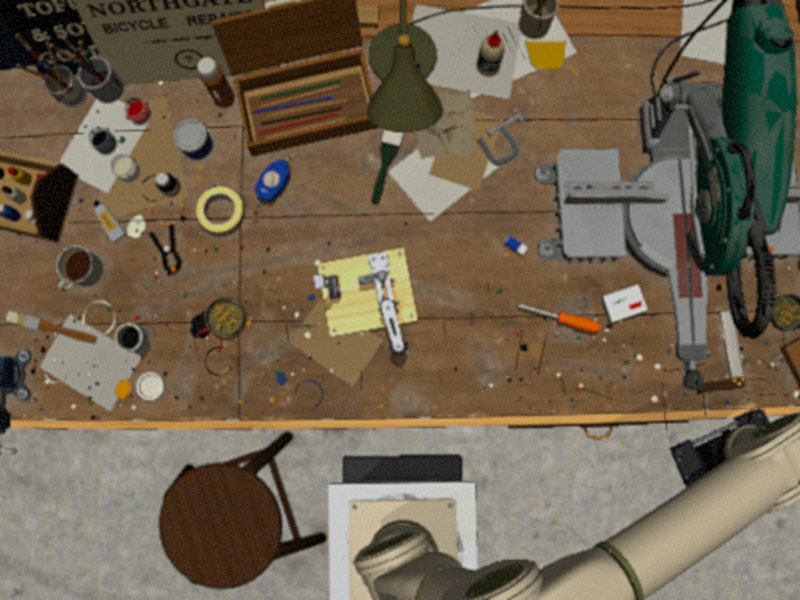

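View pics/side0.png

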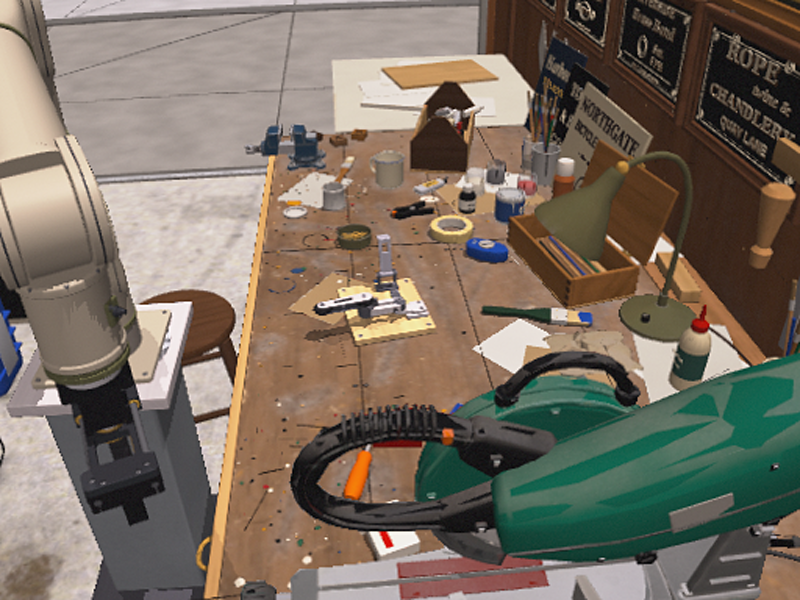

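The top view shows the jig at about (365,290), with the latch hinge on its left and the cage pointing toward the robot. I'll enlarge the jig in both views.

```bash
python3 - <<'E'
from cell import env
import cv2
a=env.get_image("top")[150:236,190:290]; b=env.get_image("side")[140:226,175:290]
a=cv2.resize(a,None,fx=6,fy=6,interpolation=cv2.INTER_CUBIC);cv2.imwrite("pics/t1.png",a)
b=cv2.resize(b,None,fx=6,fy=6,interpolation=cv2.INTER_CUBIC);cv2.imwrite("pics/s1.png",b)
E
```

```text
(no output)
```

View pics/t1.png

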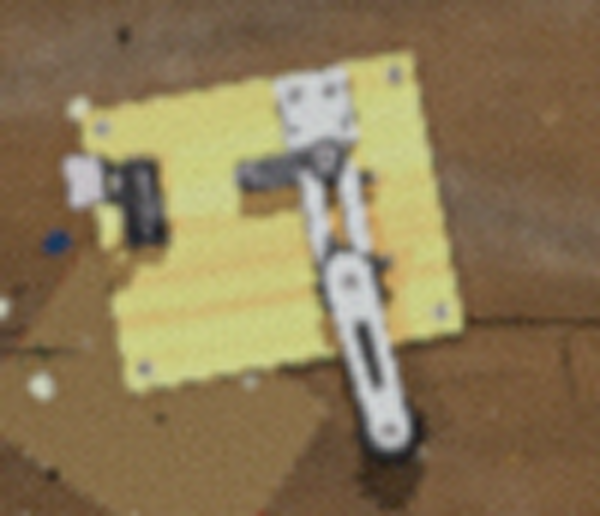

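View pics/s1.png

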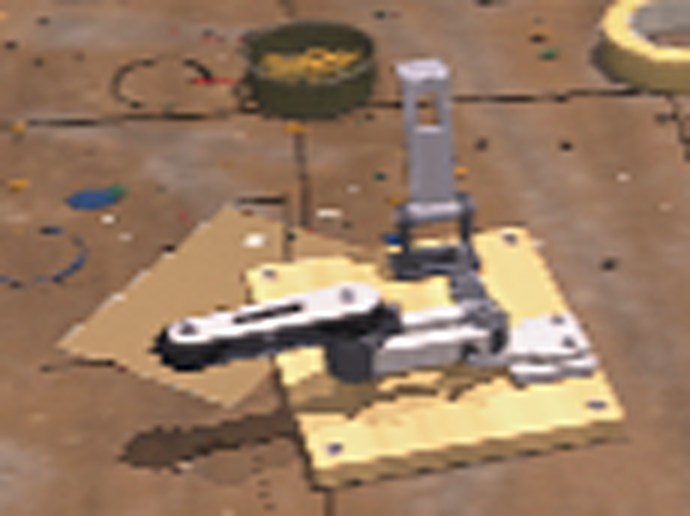

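Top crop: board corners at (83,112), (411,55), (463,330) and (128,390), with the latch lip at (83,182). Side crop: corners at (250,270), (525,230), (622,412) and (312,478), with the latch standing up and its lip at (424,70). Fitting the jig pose now.

```bash
cat > h.py <<'E'
from cell import env
import numpy as np, cv2
from scipy.optimize import least_squares
def proj(n,X):
    p=env.camera_params(n);X=np.atleast_2d(X)
    return cv2.projectPoints(np.float64(X),cv2.Rodrigues(p["R"])[0],p["t"],p["camera_matrix"],np.array([p["k1"],0,0,0,0]))[0][:,0]
def jw(q,P):
    c,s=np.cos(q[2]),np.sin(q[2]);P=np.atleast_2d(P)/1000.
    return P@np.array([[c,s,0],[-s,c,0],[0,0,1]])+[q[0],q[1],0]
E
cat > fit.py <<'E'
from h import *
B=[(60,135,15),(60,-60,15),(-105,-60,15),(-105,135,15)]
T=np.array([(83,112),(411,55),(463,330),(128,390)])/6+[190,150]-.42
S=np.array([(525,230),(622,412),(312,478),(250,270)])/6+[175,140]-.42
f=lambda q:np.r_[(proj("top",jw(q,B))-T).ravel(),(proj("side",jw(q,B))-S).ravel()]
r=least_squares(f,[.6,0,.15]);q=r.x;print(q,r.fun.round(1));np.save("q.npy",q)
for a in(1.7,1.8,1.9,1.95):
    L=jw(q,[0,105-74.5*np.cos(a),51.5+74.5*np.sin(a)]);print(a,L,[(proj(n,L)-o+.42)*6 for n,o in(("top",[190,150]),("side",[175,140]))])
for nm,P in dict(pivot=(-70,0,65.5),grip=(-70-46*np.cos(.087),-46*np.sin(.087),65.5),hinge=(0,105,51.5),stud=(0,45,67)).items():
    L=jw(q,P);print(nm,L,[(proj(n,L)-o+.42)*6 for n,o in(("top",[190,150]),("side",[175,140]))])
tin=[]
E
python3 fit.py
```

```text
[0.5945482  0.0347388  0.15970731] [-0.2 -0.3  0.6 -0.7  0.6  0.2  0.   0.2 -0.  -0.5  0.2  0.9  0.2 -1.7
 -1.  -0.4]
1.7 [[0.57632362 0.14787932 0.12537903]] [array([[114.83626875, 174.22564037]]), array([[428.49709162,  90.13993227]])]
1.8 [[0.57515831 0.15511371 0.12405165]] [array([[101.65634775, 177.01630404]]), array([[425.41524075,  85.99348292]])]
1.9 [[0.5740199  0.16218112 0.12199936]] [array([[ 88.95164846, 179.96216868]]), array([[422.4603731 ,  83.17884031]])]
1.95 [[0.57346434 0.16563006 0.1207075 ]] [array([[ 82.82201443, 181.48276081]]), array([[421.03966321,  82.27491222]])]
pivot [[0.52543903 0.02360676 0.0655    ]] [array([[349.92280284, 278.43255572]]), array([[351.73915765, 312.24100369]])]
grip [[0.48083183 0.01237299 0.0655    ]] [array([[371.57508606, 358.41973506]]), array([[266.54972829, 329.45518468]])]
hinge [[0.57785013 0.13840256 0.0515    ]] [array([[144.30456678, 192.47996937]]), array([[435.22400942, 213.99740319]])]
stud [[0.58739188 0.07916613 0.067     ]] [array([[248.17410985, 169.23514008]]), array([[461.09061134, 245.97453703]])]
```

The fit is good: jig at (0.5945, 0.0347), yaw 0.16, latch at about 1.9 rad. Next I move behind the latch.

>>> carry_out([
  {"tx": 12,"ty": 38,"tz": 5,"hand": 0},
  {"tx": 12,"ty": 38,"tz": 5,"hand": 0},
  {"tx": 12,"ty": 38,"tz": 5,"hand": 0},
  {"tx": 12,"ty": 38,"tz": 5,"hand": 0},
  {"tx": 12,"ty": 38,"tz": 5,"hand": 0},
  {"tx": 12,"ty": 38,"tz": 5,"hand": 0},
  {"tx": 20,"ty": 33,"tz": 0,"hand": 0},
  {"tx": 20,"ty": 33,"tz": 0,"hand": 0},
  {"tx": 20,"ty": 33,"tz": 0,"hand": 0},
  {"tx": 20,"ty": 33,"tz": 0,"hand": 0},
])

```text
invalid input at $.rows[0]: expected keys tx, ty, tz, wx, wy, wz, hand
```

>>> carry_out([
  {"tx": 12,"ty": 38,"tz": 5,"wx": 0,"wy": 0,"wz": 0,"hand": 0},
  {"tx": 12,"ty": 38,"tz": 5,"wx": 0,"wy": 0,"wz": 0,"hand": 0},
  {"tx": 12,"ty": 38,"tz": 5,"wx": 0,"wy": 0,"wz": 0,"hand": 0},
  {"tx": 12,"ty": 38,"tz": 5,"wx": 0,"wy": 0,"wz": 0,"hand": 0},
  {"tx": 12,"ty": 38,"tz": 5,"wx": 0,"wy": 0,"wz": 0,"hand": 0},
  {"tx": 12,"ty": 38,"tz": 5,"wx": 0,"wy": 0,"wz": 0,"hand": 0},
  {"tx": 20,"ty": 33,"tz": 0,"wx": 0,"wy": 0,"wz": 0,"hand": 0},
  {"tx": 20,"ty": 33,"tz": 0,"wx": 0,"wy": 0,"wz": 0,"hand": 0},
  {"tx": 20,"ty": 33,"tz": 0,"wx": 0,"wy": 0,"wz": 0,"hand": 0},
  {"tx": 20,"ty": 33,"tz": 0,"wx": 0,"wy": 0,"wz": 0,"hand": 0},
])

```text
time_s: 1.03
ee_pos: [0.3772, -0.2214, 0.2528]
orientation: [3.141, -0.0, 0.368]
contact_force: [0.6, -1.0, 0.4]
grip_width: 0.324
grasp_force: 0.0
```

>>> carry_out([
  {"tx": 15,"ty": 37,"tz": 0,"wx": 0,"wy": 0,"wz": 0,"hand": 0},
  {"tx": 15,"ty": 37,"tz": 0,"wx": 0,"wy": 0,"wz": 0,"hand": 0},
  {"tx": 15,"ty": 37,"tz": 0,"wx": 0,"wy": 0,"wz": 0,"hand": 0},
  {"tx": 15,"ty": 37,"tz": 0,"wx": 0,"wy": 0,"wz": 0,"hand": 0},
  {"tx": 15,"ty": 37,"tz": 0,"wx": 0,"wy": 0,"wz": 0,"hand": 0},
  {"tx": 15,"ty": 37,"tz": 0,"wx": 0,"wy": 0,"wz": 0,"hand": 0},
  {"tx": 15,"ty": 37,"tz": 0,"wx": 0,"wy": 0,"wz": 0,"hand": 0},
  {"tx": 15,"ty": 37,"tz": 0,"wx": 0,"wy": 0,"wz": 0,"hand": 0},
  {"tx": 15,"ty": 37,"tz": 0,"wx": 0,"wy": 0,"wz": 0,"hand": 0},
  {"tx": 15,"ty": 37,"tz": 0,"wx": 0,"wy": 0,"wz": 0,"hand": 0},
])

```text
time_s: 1.87
ee_pos: [0.5272, 0.1484, 0.2527]
orientation: [3.141, -0.0, 0.367]
contact_force: [0.8, -0.3, -0.1]
grip_width: 0.008
grasp_force: 0.0
```

>>> carry_out([
  {"tx": 18,"ty": 35,"tz": 0,"wx": 0,"wy": 0,"wz": 0,"hand": 0},
  {"tx": 18,"ty": 35,"tz": 0,"wx": 0,"wy": 0,"wz": 0,"hand": 0},
  {"tx": 0,"ty": 0,"tz": -38,"wx": 0,"wy": 0,"wz": 0,"hand": 0},
  {"tx": 0,"ty": 0,"tz": -38,"wx": 0,"wy": 0,"wz": 0,"hand": 0},
  {"tx": 0,"ty": 0,"tz": -38,"wx": 0,"wy": 0,"wz": 0,"hand": 0},
  {"tx": 0,"ty": 0,"tz": -38,"wx": 0,"wy": 0,"wz": 0,"hand": 0},
  {"tx": 0,"ty": 0,"tz": 0,"wx": 0,"wy": 0,"wz": 0,"hand": 0},
])

```text
time_s: 2.45
ee_pos: [0.5588, 0.2145, 0.0932]
orientation: [-3.142, 0.011, 0.368]
contact_force: [-1.8, -0.4, -0.5]
grip_width: 0.001
grasp_force: 0.0
```

>>> carry_out([
  {"tx": 2.5,"ty": -12,"tz": 0,"wx": 0,"wy": 0,"wz": 0,"hand": 0},
  {"tx": 2.5,"ty": -12,"tz": 0,"wx": 0,"wy": 0,"wz": 0,"hand": 0},
  {"tx": 2.5,"ty": -12,"tz": 0,"wx": 0,"wy": 0,"wz": 0,"hand": 0},
  {"tx": 2.5,"ty": -12,"tz": 0,"wx": 0,"wy": 0,"wz": 0,"hand": 0},
  {"tx": 2.5,"ty": -12,"tz": 0,"wx": 0,"wy": 0,"wz": 0,"hand": 0},
  {"tx": 2.5,"ty": -12,"tz": 0,"wx": 0,"wy": 0,"wz": 0,"hand": 0},
  {"tx": 2.5,"ty": -12,"tz": 0,"wx": 0,"wy": 0,"wz": 0,"hand": 0},
  {"tx": 2,"ty": -12,"tz": 0,"wx": 0,"wy": 0,"wz": 0,"hand": 0},
  {"tx": 2,"ty": -12,"tz": 0,"wx": 0,"wy": 0,"wz": 0,"hand": 0},
  {"tx": 0,"ty": 0,"tz": 0,"wx": 0,"wy": 0,"wz": 0,"hand": 0},
])

```text
time_s: 3.28
ee_pos: [0.585, 0.105, 0.1003]
orientation: [3.14, 0.001, 0.364]
contact_force: [0.4, -0.4, -0.3]
grip_width: 0.004
grasp_force: 0.0
```

```bash
python3 - <<'E'
from cell import env
import cv2
b=env.get_image("side")[110:230,170:320]
cv2.imwrite("pics/s2.png",cv2.resize(b,None,fx=5,fy=5,interpolation=cv2.INTER_CUBIC))
E
```

```text
(no output)
```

View pics/s2.png

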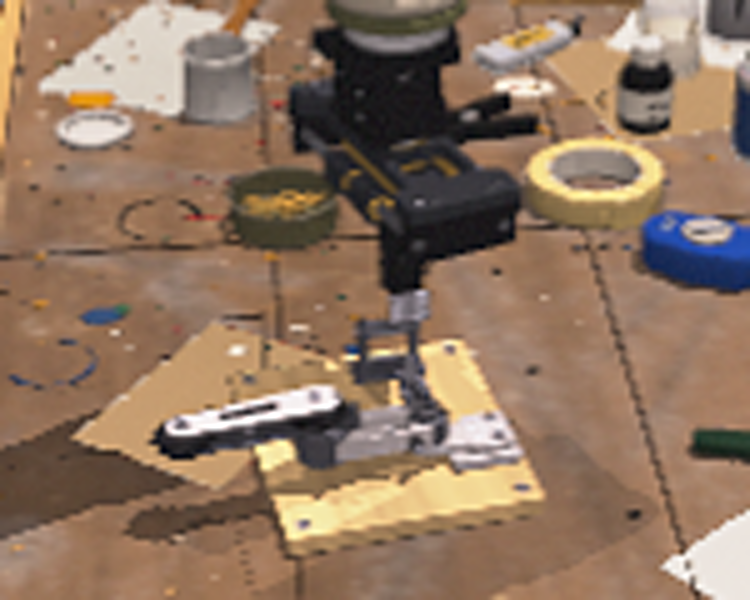

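The picture shows the latch end-on to the camera, with its lip at (410,305). It is tilted over and not yet home, perhaps still resting near the finger. I'll push a bit further and then down.

>>> carry_out([
  {"tx": 2,"ty": -12,"tz": 0,"wx": 0,"wy": 0,"wz": 0,"hand": 0},
  {"tx": 2,"ty": -12,"tz": 0,"wx": 0,"wy": 0,"wz": 0,"hand": 0},
  {"tx": 2,"ty": -12,"tz": 0,"wx": 0,"wy": 0,"wz": 0,"hand": 0},
  {"tx": 0,"ty": 0,"tz": 0,"wx": 0,"wy": 0,"wz": 0,"hand": 0},
  {"tx": 0,"ty": 0,"tz": 0,"wx": 0,"wy": 0,"wz": 0,"hand": 0},
  {"tx": 0,"ty": 0,"tz": 0,"wx": 0,"wy": 0,"wz": 0,"hand": 0},
  {"tx": 0,"ty": 0,"tz": 25,"wx": 0,"wy": 0,"wz": 0,"hand": 0},
  {"tx": 0,"ty": 0,"tz": 25,"wx": 0,"wy": 0,"wz": 0,"hand": 0},
  {"tx": 0,"ty": 0,"tz": 0,"wx": 0,"wy": 0,"wz": 0,"hand": 0},
])

```text
time_s: 4.08
ee_pos: [0.5922, 0.0747, 0.1553]
orientation: [3.14, -0.006, 0.369]
contact_force: [0.6, -0.1, 0.1]
grip_width: 0.003
grasp_force: 0.0
```

```bash
python3 - <<'E'
from cell import env
import cv2
b=env.get_image("side")[130:230,180:305]
cv2.imwrite("pics/s3.png",cv2.resize(b,None,fx=6,fy=6,interpolation=cv2.INTER_CUBIC))
E
```

```text
(no output)
```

View pics/s3.png

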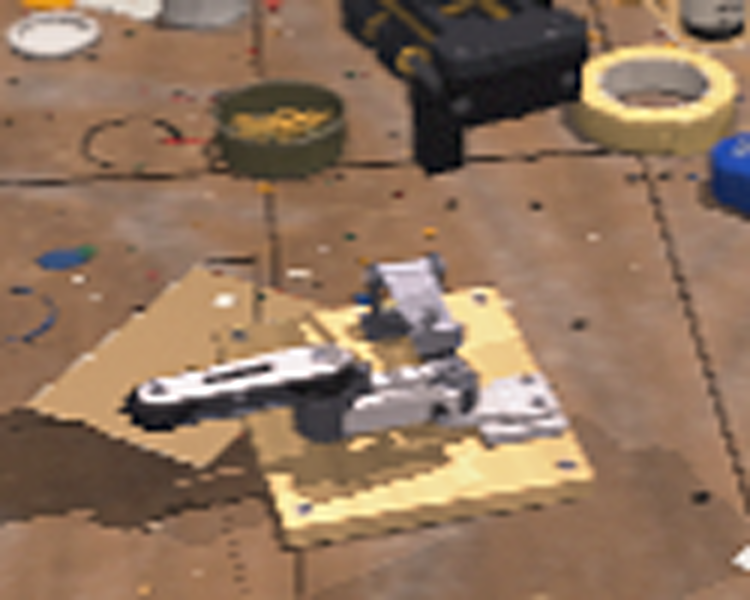

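The latch has fallen over the stud, with its lip at (440,335). I'll check that angle against the projection.

```bash
python3 - <<'E'
from h import *
q=np.load("q.npy")
for a in(0,.08,.2,.35):
    o=[]
    for r,h in((81,18),(81,-2)):
        L=jw(q,[0,105-r*np.cos(a)+h*np.sin(a),51.5+r*np.sin(a)+h*np.cos(a)])
        o.append(((proj("side",L)-[180,130]+.42)*6)[0].round(0))
    print(a,o)
for t in (0,.3,.6,.9,1.2,1.25):
    d=np.radians(185)+t;P=jw(q,(-70+46*np.cos(d),46*np.sin(d),65.5));print(t,P.round(4))
s=env.state();print(s["ee_pos"],s["joint_positions"].round(2))
E
```

```text
0 [array([441., 322.]), array([441., 354.])]
0.08 [array([440., 311.]), array([441., 344.])]
0.2 [array([438., 292.]), array([440., 327.])]
0.35 [array([435., 269.]), array([439., 306.])]
0 [[0.4808 0.0124 0.0655]]
0.3 [[ 4.862e-01 -3.000e-04  6.550e-02]]
0.6 [[ 0.495  -0.0109  0.0655]]
0.9 [[ 0.5065 -0.0183  0.0655]]
1.2 [[ 0.5198 -0.022   0.0655]]
1.25 [[ 0.522  -0.0223  0.0655]]
[0.59150393 0.07427806 0.15317617] [ 0.42  0.42 -0.78  1.6   0.31  1.24 -1.62]
```

The lip at rows 320–350 matches an angle of about 0, so the latch is home. Now over to the cage neck.

>>> carry_out([
  {"tx": -28,"ty": -15.5,"tz": 0,"wx": 0,"wy": 0,"wz": -0.04,"hand": 52},
  {"tx": -28,"ty": -15.5,"tz": 0,"wx": 0,"wy": 0,"wz": -0.04,"hand": 52},
  {"tx": -28,"ty": -15.5,"tz": 0,"wx": 0,"wy": 0,"wz": -0.04,"hand": 52},
  {"tx": -27,"ty": -15.5,"tz": 0,"wx": 0,"wy": 0,"wz": 0,"hand": 52},
  {"tx": 0,"ty": 0,"tz": -20,"wx": 0,"wy": 0,"wz": 0,"hand": 52},
  {"tx": 0,"ty": 0,"tz": 0,"wx": 0,"wy": 0,"wz": 0,"hand": 52},
  {"tx": 0,"ty": 0,"tz": 0,"wx": 0,"wy": 0,"wz": 0,"hand": 52},
  {"tx": 0,"ty": 0,"tz": 0,"wx": 0,"wy": 0,"wz": 0,"hand": 52},
])

```text
time_s: 4.8
ee_pos: [0.4797, 0.0118, 0.1308]
orientation: [-3.141, -0.0, 0.249]
contact_force: [-1.0, 0.0, 0.3]
grip_width: 0.522
grasp_force: 0.0
```

```bash
python3 - <<'E'
from cell import env
import cv2
b=env.get_image("top")[140:240,190:315]
cv2.imwrite("pics/t4.png",cv2.resize(b,None,fx=6,fy=6,interpolation=cv2.INTER_CUBIC))
E
```

```text
(no output)
```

View pics/t4.png

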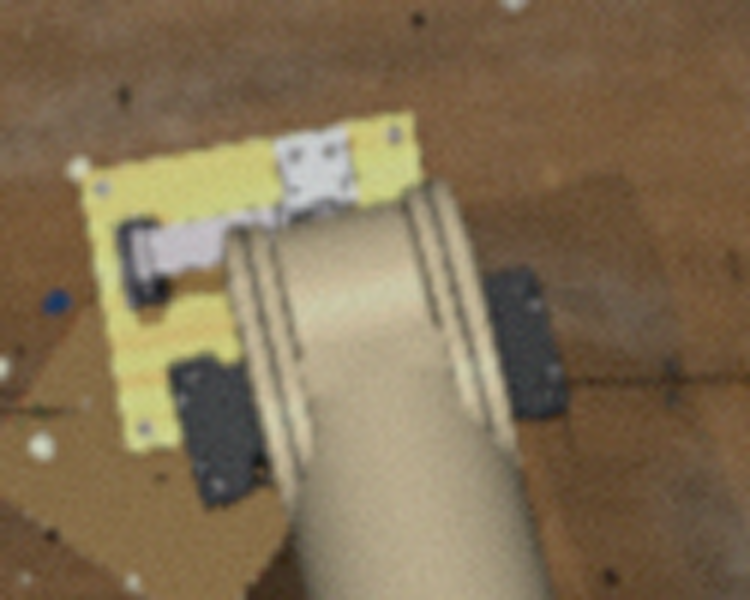

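The latch lies along the row toward the stud, and the gripper is aligned over the neck. I descend and grip.

>>> carry_out([
  {"tx": 0,"ty": 0,"tz": -15,"wx": 0,"wy": 0,"wz": 0,"hand": 52},
  {"tx": 0,"ty": 0,"tz": -15,"wx": 0,"wy": 0,"wz": 0,"hand": 52},
  {"tx": 0,"ty": 0,"tz": -15,"wx": 0,"wy": 0,"wz": 0,"hand": 52},
  {"tx": 0,"ty": 0,"tz": -15,"wx": 0,"wy": 0,"wz": 0,"hand": 52},
  {"tx": 0,"ty": 0,"tz": -12,"wx": 0,"wy": 0,"wz": 0,"hand": 52},
  {"tx": 0,"ty": 0,"tz": -12,"wx": 0,"wy": 0,"wz": 0,"hand": 52},
  {"tx": 0,"ty": 0,"tz": 0,"wx": 0,"wy": 0,"wz": 0,"hand": 52},
])

```text
time_s: 5.43
ee_pos: [0.4783, 0.0112, 0.0446]
orientation: [-3.14, 0.003, 0.248]
contact_force: [-0.4, -0.5, -0.1]
grip_width: 0.598
grasp_force: 0.0
```

>>> carry_out([
  {"tx": 0,"ty": 0,"tz": 0,"wx": 0,"wy": 0,"wz": 0,"hand": 10},
  {"tx": 0,"ty": 0,"tz": 0,"wx": 0,"wy": 0,"wz": 0,"hand": 10},
  {"tx": 0,"ty": 0,"tz": 0,"wx": 0,"wy": 0,"wz": 0,"hand": 10},
  {"tx": 0,"ty": 0,"tz": 0,"wx": 0,"wy": 0,"wz": 0,"hand": 10},
  {"tx": 0,"ty": 0,"tz": 0,"wx": 0,"wy": 0,"wz": 0,"hand": 10},
  {"tx": 0,"ty": 0,"tz": 0,"wx": 0,"wy": 0,"wz": 0,"hand": 10},
], force=25)

```text
time_s: 5.93
ee_pos: [0.4795, 0.0109, 0.0469]
orientation: [3.141, -0.001, 0.248]
contact_force: [0.2, 2.9, 1.7]
grip_width: 0.254
grasp_force: 25.0
```

>>> carry_out([
  {"tx": 1.5,"ty": -4.5,"tz": 0,"wx": 0,"wy": 0,"wz": 0.1,"hand": 10},
  {"tx": 1.9,"ty": -4.4,"tz": 0,"wx": 0,"wy": 0,"wz": 0.1,"hand": 10},
  {"tx": 2.3,"ty": -4.1,"tz": 0,"wx": 0,"wy": 0,"wz": 0.1,"hand": 10},
  {"tx": 2.7,"ty": -3.9,"tz": 0,"wx": 0,"wy": 0,"wz": 0.1,"hand": 10},
  {"tx": 3.1,"ty": -3.6,"tz": 0,"wx": 0,"wy": 0,"wz": 0.1,"hand": 10},
  {"tx": 3.4,"ty": -3.3,"tz": 0,"wx": 0,"wy": 0,"wz": 0.1,"hand": 10},
  {"tx": 0,"ty": 0,"tz": 0,"wx": 0,"wy": 0,"wz": 0,"hand": 10},
], force=35)

```text
time_s: 6.52
ee_pos: [0.4948, -0.0152, 0.0469]
orientation: [3.14, 0.001, 0.851]
contact_force: [-1.5, -4.7, 5.1]
grip_width: 0.257
grasp_force: 35.0
```

>>> carry_out([
  {"tx": 3.8,"ty": -2.4,"tz": 0,"wx": 0,"wy": 0,"wz": 0.1,"hand": 10},
  {"tx": 4.0,"ty": -2,"tz": 0,"wx": 0,"wy": 0,"wz": 0.1,"hand": 10},
  {"tx": 4.3,"ty": -1.7,"tz": 0,"wx": 0,"wy": 0,"wz": 0.1,"hand": 10},
  {"tx": 4.4,"ty": -1.4,"tz": 0,"wx": 0,"wy": 0,"wz": 0.1,"hand": 10},
  {"tx": 4.6,"ty": -1.0,"tz": 0,"wx": 0,"wy": 0,"wz": 0.1,"hand": 10},
  {"tx": 4.7,"ty": -0.7,"tz": 0,"wx": 0,"wy": 0,"wz": 0.1,"hand": 10},
  {"tx": 0,"ty": 0,"tz": 0,"wx": 0,"wy": 0,"wz": 0,"hand": 10},
])

```text
time_s: 7.1
ee_pos: [0.5205, -0.0248, 0.0469]
orientation: [3.142, 0.002, 1.45]
contact_force: [-3.0, -8.2, 8.1]
grip_width: 0.255
grasp_force: 35.0
```

```bash
python3 - <<'E'
from h import *
s=env.state();print(s["ft_torque"],s["joint_positions"].round(2))
b=env.get_image("side")[130:230,180:305]
cv2.imwrite("pics/s5.png",cv2.resize(b,None,fx=6,fy=6,interpolation=cv2.INTER_CUBIC))
q=np.load("q.npy")
for t in(1.0,1.1,1.2,1.25,1.3):
    d=np.radians(185)+t;print(t,[((proj("side",jw(q,(-70+88*np.cos(d),88*np.sin(d),z)))-[180,130]+.42)*6)[0].round() for z in (65.5,75)])
E
```

```text
[-1.61556806  0.57401855 -0.42028832] [ 0.75  0.44 -0.93  1.88  0.42  1.02 -0.48]
1.0 [array([274., 469.]), array([273., 453.])]
1.1 [array([292., 471.]), array([291., 455.])]
1.2 [array([309., 471.]), array([309., 456.])]
1.25 [array([318., 471.]), array([318., 456.])]
1.3 [array([327., 471.]), array([326., 455.])]
```

View pics/s5.png

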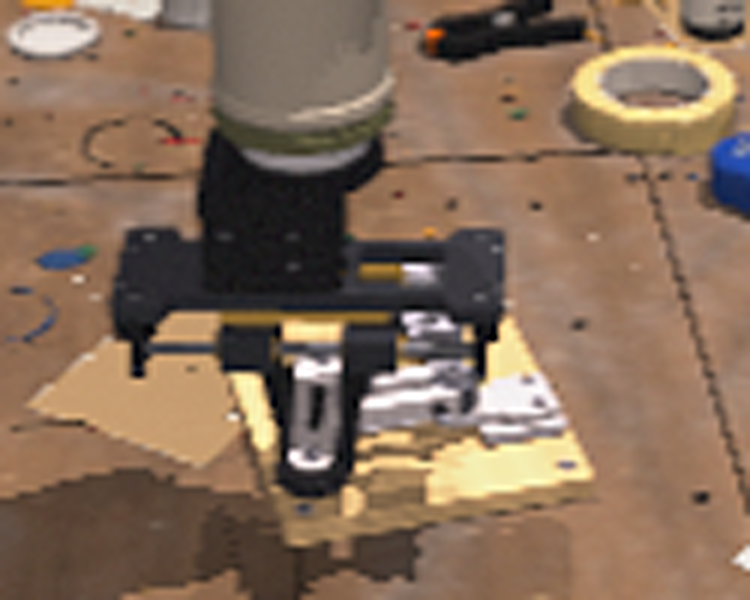

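The wheel is at (310,457), a total angle of about 1.2 rad that still includes the body's give. I turn further until the stop resists.

>>> carry_out([
  {"tx": 2.4,"ty": 0.2,"tz": 0,"wx": 0,"wy": 0,"wz": 0.05,"hand": 10},
  {"tx": 0,"ty": 0,"tz": 0,"wx": 0,"wy": 0,"wz": 0,"hand": 10},
  {"tx": 0,"ty": 0,"tz": 0,"wx": 0,"wy": 0,"wz": 0,"hand": 10},
])

```text
time_s: 7.4
ee_pos: [0.5221, -0.0252, 0.0469]
orientation: [-3.141, 0.004, 1.493]
contact_force: [-3.7, -10.3, 8.9]
grip_width: 0.256
grasp_force: 35.2
```

```bash
python3 -c "
from cell import env
s=env.state();print(s['ft_torque'],s['contact_force'],s['orientation'])"
```

```text
[-2.15344468  0.93478019 -0.50140742] [ -3.72874387 -10.306112     8.93225305] [-3.1406578   0.00388664  1.49344891]
```

>>> carry_out([
  {"tx": 2.4,"ty": 0.3,"tz": 0,"wx": 0,"wy": 0,"wz": 0.05,"hand": 10},
  {"tx": 0,"ty": 0,"tz": 0,"wx": 0,"wy": 0,"wz": 0,"hand": 10},
  {"tx": 0,"ty": 0,"tz": 0,"wx": 0,"wy": 0,"wz": 0,"hand": 10},
])

```text
time_s: 7.65
ee_pos: [0.5235, -0.0263, 0.0467]
orientation: [-3.138, 0.006, 1.542]
contact_force: [-9.4, -14.2, 13.8]
grip_width: 0.257
grasp_force: 35.2
```

```bash
python3 -c "
from cell import env
s=env.state();print(s['ft_torque'],s['contact_force'],s['orientation'],s['ee_pos'])"
```

```text
[-3.15843115  2.01192396 -0.52125237] [ -9.38236936 -14.21619559  13.82856202] [-3.138194    0.00605274  1.54243035] [ 0.52348072 -0.02634045  0.04672983]
```

The x resistance has jumped from 3.7 to 9.4 N, so the cage is at or near its stop. One more small nudge, then a look.

>>> carry_out([
  {"tx": 2,"ty": -1.5,"tz": 0,"wx": 0,"wy": 0,"wz": 0.03,"hand": 10},
  {"tx": 0,"ty": 0,"tz": 0,"wx": 0,"wy": 0,"wz": 0,"hand": 10},
  {"tx": 0,"ty": 0,"tz": 0,"wx": 0,"wy": 0,"wz": 0,"hand": 10},
  {"tx": 0,"ty": 0,"tz": 0,"wx": 0,"wy": 0,"wz": 0,"hand": 10},
])

```text
time_s: 7.98
ee_pos: [0.5249, -0.0277, 0.0467]
orientation: [-3.137, 0.006, 1.572]
contact_force: [-12.0, -13.5, 16.4]
grip_width: 0.257
grasp_force: 35.6
```

```bash
python3 - <<'E'
from h import *
s=env.state();print(s["ft_torque"])
a=env.get_image("side")[170:230,190:300];b=env.get_image("top")[140:240,190:290]
cv2.imwrite("pics/s6.png",cv2.resize(a,None,fx=7,fy=7,interpolation=cv2.INTER_CUBIC))
cv2.imwrite("pics/t6.png",cv2.resize(b,None,fx=6,fy=6,interpolation=cv2.INTER_CUBIC))
q=np.load("q.npy")
for D in(0,.05,.1):
  for c in(1.1,1.2):
    d=np.radians(185)+c+D;p=np.array([-70*np.cos(D),-70*np.sin(D)])
    print(D,c,[((proj("side",jw(q,(*(p+r*np.array([np.cos(d),np.sin(d)])),75)))-[190,170]+.42)*7)[0].round() for r in(0,88)])
print(((proj("side",jw(q,[(0,24,70),(0,24,50)]))-[190,170]+.42)*7).round())
E
```

```text
[-3.03079658  2.72761378 -0.71860297]
0 1.1 [array([305., 136.]), array([269., 251.])]
0 1.2 [array([305., 136.]), array([290., 252.])]
0.05 1.1 [array([306., 141.]), array([282., 256.])]
0.05 1.2 [array([306., 141.]), array([302., 256.])]
0.1 1.1 [array([309., 145.]), array([294., 261.])]
0.1 1.2 [array([309., 145.]), array([315., 260.])]
[[444.  95.]
 [445. 132.]]
```

View pics/s6.png

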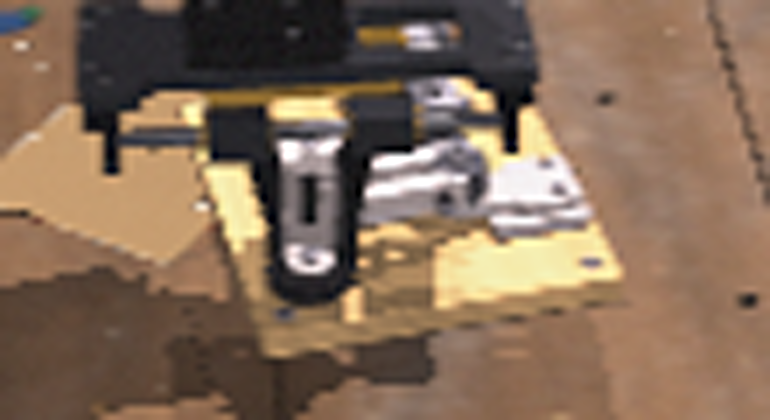

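The wheel bolt at (310,258) fits the cage at about 1.2 rad with roughly 0.07 rad of body give, and the lip is still home near (440,100). A last small push will confirm the stop's stiffness and add margin.

>>> carry_out([
  {"tx": 2.5,"ty": 0,"tz": 0,"wx": 0,"wy": 0,"wz": 0.03,"hand": 10},
  {"tx": 0,"ty": 0,"tz": 0,"wx": 0,"wy": 0,"wz": 0,"hand": 10},
  {"tx": 0,"ty": 0,"tz": 0,"wx": 0,"wy": 0,"wz": 0,"hand": 10},
  {"tx": 0,"ty": 0,"tz": 0,"wx": 0,"wy": 0,"wz": 0,"hand": 10},
])

```text
time_s: 8.42
ee_pos: [0.5259, -0.0283, 0.0466]
orientation: [-3.133, 0.007, 1.602]
contact_force: [-21.1, -16.3, 23.4]
grip_width: 0.258
grasp_force: 35.4
```

```bash
python3 - <<'E'
from h import *
s=env.state();print(s["ft_torque"],s["contact_force"])
a=env.get_image("side")[170:230,190:300]
a=cv2.resize(a,None,fx=7,fy=7,interpolation=cv2.INTER_CUBIC);o=cv2.imread("pics/s6.png")
g=lambda i:np.float32(cv2.cvtColor(i,cv2.COLOR_BGR2GRAY)[225:310,260:365])
print(cv2.phaseCorrelate(g(o),g(a),cv2.createHanningWindow((105,85),cv2.CV_32F)))
g=lambda i:np.float32(cv2.cvtColor(i,cv2.COLOR_BGR2GRAY)[75:125,405:470])
print("lip",cv2.phaseCorrelate(g(o),g(a),cv2.createHanningWindow((65,50),cv2.CV_32F)))
E
```

```text
[-3.46158142  4.4813448  -0.72297654] [-21.09282073 -16.29745589  23.36798856]
((0.37468802771329734, 0.25774696231663086), 0.5501820678083004)
lip ((-0.034774110437069794, 0.018896024202106787), 0.7990506347020467)
```

The wheel no longer moves while the force has risen to 21 N, so the cage is firmly on its stop. The latch hasn't moved either. Handing in.

```bash
python3 -c "
from cell import env
print(env.sign_off())"
```

```text
the job is handed in; nothing more can be done
None
```

The job is handed in: the latch is home over the stud, the cage arm is wound to its stop and still held there, and I kept the arm clear of the tools around the jig; the hand-in gave no verdict.

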